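Shift the fume suction from the left to the right intake

TASK

The glue work has moved to the right-hand seat, so re-balance the twin fume extractor: set the left iris to the quarter-open mark and the right iris to the three-quarter-open mark. Push each lever gently round by its upright grip with a fingertip until the lever stands on the mark; do not grip the levers, and leave everything else on the bench where it is.

Things in the scene. Friction and masses are not known exactly. Their poses are not given: they have to be found in the camera images.
- extractor: Fume extractor fixed on the bench: grey sheet-metal box, about 270 x 470 mm, top 110 mm above the bench, with two alike round iris dampers side by side on top, axes vertical and 260 mm apart (left and right as seen from the robot). Origin on the bench midway between the two axes; y points from the right iris to the left one, z up, x away from the robot
- left_iris (a joint): Angle of the left iris ring, rad. Its scale's five black marks: 0 closed, 0.393 quarter (short mark), 0.785 half, 1.178 three-quarter (short mark), 1.571 open. Grows anticlockwise seen from above: seen from the robot the lever goes from left (closed) to right (open), where the scale's black wedge is wide. Steady friction, about 2 N at the grip; no spring or detents, stays where left
- right_iris (a joint): The same for the right iris ring: same make, marks, friction and direction of turning
- left_grip (a point): Lever of the left iris: flat steel arm 8 mm wide, pointing outwards on the robot's side just above the scale, with an upright black round grip, 16 mm across and 30 mm tall, 115 mm from the ring's axis. Origin in the middle of the grip (15 mm below its top, 14 mm above the arm); x outwards along the arm, z up. It stands on a mark when the arm's centre line lies over the mark
- right_grip (a point): The same lever on the right iris, same sizes and origin
- left_axis (a point): Point on the vertical turning axis of the left iris ring, in the middle of its round inlet, 150 mm above the bench; turns with nothing
- right_axis (a point): The same point of the right iris ring
- left_quarter (a point): Middle of the quarter-open mark on the left iris's scale plate, 82 mm from the axis; the scale's second mark from its left (closed) end, a short black line
- right_three_quarter (a point): Middle of the three-quarter-open mark on the right iris's scale plate, 82 mm from the axis; the scale's second mark from its right (open) end, a short black line
- tape_roll: Loose roll of buff masking tape, 92 mm across, 24 mm high, lying flat on top of the extractor behind and between the irises; origin at the centre of its underside
- brush_jar: Loose glass jar with three brushes, 76 mm across, 200 mm high over the brushes, left of the extractor; origin at the centre of its underside
- glue_bottle: Loose white bottle of glue, 58 mm across, 155 mm high, left of the extractor; origin at the centre of its underside
- stick_box: Loose open carton of glue sticks, 130 x 85 x 45 mm, right of the extractor; origin at the centre of its underside
- pin_tin: Loose round metal tin, 65 mm across, 36 mm high, in front of the extractor's left part; origin at the centre of its underside
- glue_gun: Loose dark blue cordless glue gun, 36 mm thick, lying on its side in front of the extractor, handle towards the robot; origin under its barrel

How it is judged:
By the outcome, as a careful person would: the job done as asked, in the order asked, and still so for the second after the job is handed in, with the robot touching nothing.
It also fails if it takes over 56 s, if anything falls off the work surface, if the arm or the gripper's body presses on something with over 40 N, if the wrist force passes 120 N, or if a joint passes its speed limit or range.

ROBOT

A 6-joint arm with a two-finger parallel gripper is mounted at the origin on the work surface. World frame = base frame: x ahead of the robot, y to its left, z up, the work surface at z = 0. Lengths are in m, angles in rad, forces in N, time in s.
With the tool pointing down it reaches from about 0.35 to 0.85 m from the base axis. Payload 8.1 kg.
Tool frame: the origin (TCP) lies on the centre line of the jaws, within the pads' length; the fingertips stand 25 mm ahead of it and the grasp point (between the pads) lies 6 mm ahead of it; z points along the fingers, y is the line along which they close (so a half turn about z gives the same grasp; the last joint's range is limited). The gripper opens to 93 mm and grips with 3 to 60 N. Pads are 15 mm wide; open, the fingers measure 128 mm over their backs; the gripper's body (75 mm by 188 mm) begins 65 mm behind the grasp point.
Start: joints at [-1.414, 0.13, 1.488, -0, 1.523, -0.085], TCP at [0.144, -0.583, 0.214] pointing down, gripper open.
Joint ranges: [-2.96, 2.96], [-0.89, 2.26], [0.02, 2.5], [-1.34, 4.48], [0, 2.73], [-2.66, 2.66]. Speed limits (rad/s): [2.39, 2.39, 2.79, 3.14, 3.14, 3.14].

INTERFACE

Orientations are given as a unit quaternion [w, x, y, z].
In Python, from station import get_state, snapshot, hand_in, cut_out, pinpoint gives the robot as it stands.
- The arm moves only by the shell command python3 -m handwheel 'ROWS' [OPENING] [FORCE]. ROWS is JSON, a list of rows, each a list of 2 entries, a list of its own where there are three numbers: the shift along the tool's x, y, z in cm, then the turn about the tool's z in degrees. In form: [[[dx, dy, dz], spin], ...]. A call has exactly 8 rows; each row is the pose to reach, as a shift and turn from the pose commanded when the call began, along the tool's axes at that moment; what a row does not reach only later rows make up. A row lasts 1/10 s, in which the tool goes at most 50 mm and 8.59 degrees, less where a joint would pass 70% of its speed; a pose out of reach is approached as far as the arm can. A call with a gripper value outside its range is refused whole. OPENING is the opening in per cent of the stroke, from 0 (shut) to 100 (fully open), set as the call begins (- or left out, the last holds). The fingers move at their own pace and stop on an object; FORCE is the grip in N (left out, the last holds). Time passes only in rows, so rows that repeat a pose let the fingers close, or fill a call up. It gives the time, the measured TCP pose, the force, the opening and the grip force at its end, in the units of the state.
- get_state(): the state, without advancing time (a new reading comes with each control period).
- snapshot(name): name is "scene" or "top"; returns a dict with "img" (420x560x3 uint8, red, green, blue), "fx", "fy", "cx", "cy" (pixels), "cam_to_world" (4x4, takes a point from camera to world coordinates). Camera axes: x right, y up, looking along -z (the intrinsics and any distortion apply to the point x, -y, -z); pixel columns grow to the right and rows downward; lengths in m; the calibration is good to about 2 mm. A picture is of the moment at which its call begins. There is no depth.
- hand_in(): hands the job in; it is judged then, once.
Trained networks look in a picture, given as the dict that the camera call returned (one of the last four; its "shot" number tells which), for a name from the list of things; names that differ only in an ending like _2 or _b are one class to them, and where a whole thing is asked for, a point or a joint stands for the part that bears it (a point fixed in the world has none). Each returns a list of dicts, best first, with "conf" (0 to 1); they miss things now and then, are a little off and sometimes report something else, mostly with a low value. They report only what shows in the picture. A call takes as long as a camera call.
- cut_out(picture, name): "region" (420x560 bool, what is visible of it) and "bbox" ([left, top, width, height] in pixels, round what is visible of it).
- pinpoint(picture, name): "uv" ([column, row] in pixels: a listed point, or the origin of a listed thing).
The state is a dict: "t": time; "qpos": joint angles; "qd": joint speeds; "joint_efforts": joint torques, N m; "position": TCP position; "eef_rot": TCP orientation; "wrist_force": force on the tool from outside, world axes, zero at the start; "torque": the same for the moment, N m; "finger_gap": finger opening in m; "finger_force": force on a finger pad.
Only numpy, scipy, OpenCV 4.12 (cv2) and the standard library are available. Lean on these libraries where they do the work, as an engineer would, in place of code of your own. Each camera call takes 0.05 s, during which the arm holds its last target. There are 200 camera calls.

## Working session

There is one attempt and no reset: what is moved stays moved. The work goes in short steps, Python scripts to look and compute and a shell command to move; the robot and the scene stay as the last step left them, time stands still between calls to the robot, and variables do not carry over. Pictures are saved under pics/ and viewed, at most 10 in all, crops included, and the job is handed in when it is done.

```bash
mkdir -p pics
cat > h.py <<'E'
import numpy as np, cv2
from station import *
def ray(p,uv):
    T=np.array(p["cam_to_world"]);d=np.array([(uv[0]-p["cx"])/p["fx"],-(uv[1]-p["cy"])/p["fy"],-1])
    return T[:3,3],T[:3,:3]@d
def at(p,uv,z):
    o,d=ray(p,uv);return o+d*(z-o[2])/d[2]
def save(p,n): cv2.imwrite(n,p["img"][:,:,::-1])
E
python3 - <<'E'
from h import *
np.set_printoptions(precision=4,suppress=True)
Z=dict(left_axis=.15,right_axis=.15,left_grip=None,right_grip=None,left_quarter=None,right_three_quarter=None,extractor=0,tape_roll=.11,brush_jar=0,glue_bottle=0,pin_tin=0,glue_gun=0,stick_box=0)
for n in("top","scene"):
    p=snapshot(n);save(p,f"pics/{n}.png");print(n,[k for k in p],np.array(p["cam_to_world"])[:3,3])
    for k,z in Z.items():
        for r in pinpoint(p,k)[:2]: print(k,round(r["conf"],2),np.array(r["uv"]),at(p,r["uv"],.13 if z is None else z))
s=get_state();print(s["t"],s["position"],s["eef_rot"],s["wrist_force"],s["finger_gap"])
E
```

```text
top ['img', 'fx', 'fy', 'cx', 'cy', 'cam_to_world', 'shot'] [0.291  0.0078 1.5183]
left_axis 0.78 [226.3 206.7] [0.5927 0.1691 0.15  ]
left_axis 0.54 [168.6 216.8] [0.5685 0.3228 0.15  ]
right_axis 0.9 [320.1 185.3] [ 0.6459 -0.0819  0.15  ]
left_grip 0.96 [257.5 228.7] [0.5351 0.0877 0.13  ]
right_grip 0.78 [320.8 225.5] [ 0.5403 -0.0815  0.13  ]
left_quarter 0.57 [220.2 237. ] [0.5147 0.1876 0.13  ]
right_three_quarter 0.92 [332.5 210.3] [ 0.5811 -0.1142  0.13  ]
extractor 0.72 [271.8 209. ] [0.616  0.0525 0.    ]
tape_roll 0.93 [266.5 173.5] [0.6933 0.0625 0.11  ]
brush_jar 0.67 [174.7 249.9] [0.5003 0.3371 0.    ]
glue_bottle 0.8 [169.3 215. ] [0.6044 0.3554 0.    ]
pin_tin 0.57 [240.5 282.4] [0.4026 0.1455 0.    ]
glue_gun 0.74 [304.9 260. ] [ 0.4635 -0.0408  0.    ]
stick_box 0.74 [385.4 191.7] [ 0.661  -0.2834  0.    ]
scene ['img', 'fx', 'fy', 'cx', 'cy', 'cam_to_world', 'shot'] [1.1334 0.0577 1.0257]
left_axis 0.95 [359.2 231.6] [0.5904 0.1755 0.15  ]
right_axis 0.9 [236.4 240.2] [ 0.6417 -0.08    0.15  ]
left_grip 0.9 [322.6 199.5] [0.5026 0.0937 0.13  ]
right_grip 0.63 [243.8 196.7] [ 0.5161 -0.0848  0.13  ]
left_quarter 0.72 [365.1 204.6] [0.5052 0.19   0.13  ]
right_three_quarter 0.73 [218.4 213.6] [ 0.5681 -0.1337  0.13  ]
extractor 0.7 [297.3 268.5] [0.6169 0.0518 0.    ]
tape_roll 0.55 [300.2 282.1] [0.7028 0.0613 0.11  ]
brush_jar 0.89 [417.1 234.7] [0.4895 0.3392 0.    ]
pin_tin 0.76 [342.6 198. ] [0.4    0.1505 0.    ]
glue_gun 0.6 [269.5 207.7] [ 0.4528 -0.0349  0.    ]
stick_box 0.67 [153.7 271. ] [ 0.6624 -0.2826  0.    ]
stick_box 0.47 [296.4 268.2] [0.6163 0.0496 0.    ]
1.4 [ 0.1437 -0.5825  0.2144] [-0.      0.9927  0.1206  0.    ] [-0.3166 -0.3933 -0.8903] 0.09299778239741348
```

View pictures.

```bash
python3 -c "
import cv2
a=cv2.imread('pics/top.png')[150:310,140:410];cv2.imwrite('pics/topc.png',cv2.resize(a,(800,474),interpolation=cv2.INTER_CUBIC))
a=cv2.imread('pics/scene.png')[150:310,140:450];cv2.imwrite('pics/scenec.png',cv2.resize(a,(800,413),interpolation=cv2.INTER_CUBIC))"
```

```text
(no output)
```

View pics/topc.png

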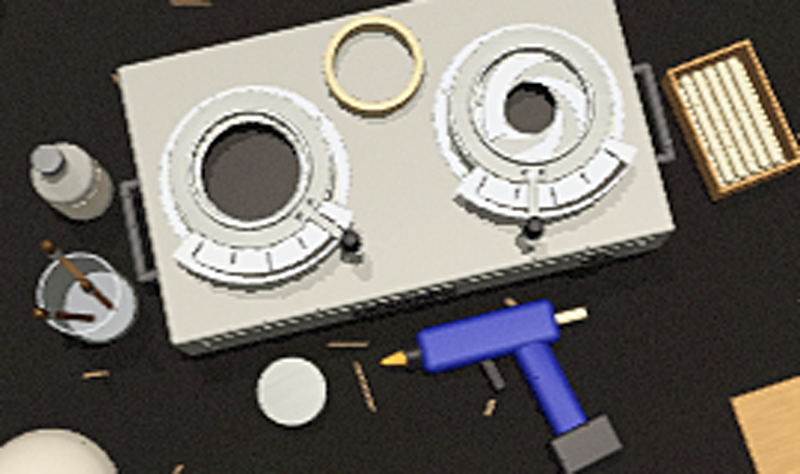

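View pics/scenec.png

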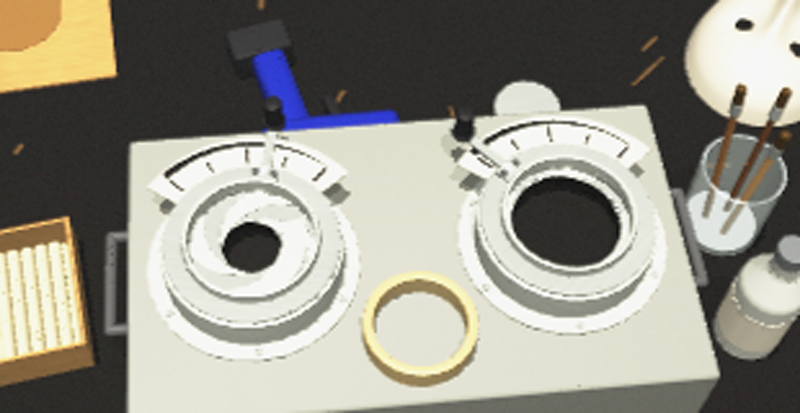

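```bash
cat >> h.py <<'E'
def tri(ps,uvs):
    A=np.zeros((3,3));b=np.zeros(3)
    for p,u in zip(ps,uvs):
        o,d=ray(p,u);d=d/np.linalg.norm(d);M=np.eye(3)-np.outer(d,d);A+=M;b+=M@o
    return np.linalg.solve(A,b)
E
python3 - <<'E'
from h import *
np.set_printoptions(precision=4,suppress=True)
D=dict(la=((226.3,206.7),(359.2,231.6)),ra=((320.1,185.3),(236.4,240.2)),lg=((257.5,228.7),(322.6,199.5)),rg=((320.8,225.5),(243.8,196.7)),lq=((220.2,237),(365.1,204.6)),rt=((332.5,210.3),(218.4,213.6)))
ps=[snapshot("top"),snapshot("scene")]
P={k:tri(ps,v) for k,v in D.items()}
for k,v in P.items(): print(k,v)
y=(P['la']-P['ra']);print('dist',np.hypot(*y[:2]),'yaw',np.arctan2(-y[0],y[1]))
for a,b in(('la','lg'),('la','lq'),('ra','rg'),('ra','rt')):
    v=(P[b]-P[a])[:2];print(b,np.hypot(*v),np.degrees(np.arctan2(v[1],v[0])))
E
```

```text
la [0.5923 0.172  0.1527]
ra [ 0.6445 -0.0804  0.1548]
lg [0.5286 0.0889 0.1667]
rg [ 0.5354 -0.0801  0.1579]
lq [0.5129 0.1873 0.141 ]
rt [ 0.5788 -0.1212  0.148 ]
dist 0.25775385119011174 yaw 0.20387099984114637
lg 0.10464412797408763 -127.46656769384714
lq 0.08080358436707316 169.07119416074622
rg 0.10911615698496335 179.7978939407244
rt 0.07724878362800716 -148.1906241704788
```

```bash
cat >> h.py <<'E'
from scipy.spatial.transform import Rotation as R
def tool():
    s=get_state();q=s["eef_rot"];r=R.from_quat([q[1],q[2],q[3],q[0]]).as_matrix()
    return s,np.array(s["position"]),r
def rows(pts):
    "world targets (x,y,z,yaw deg of tool x)"
    s,p,r=tool();yaw=np.degrees(np.arctan2(r[1,0],r[0,0]))
    print('t',round(s["t"],2),'p',p.round(4),'yaw',round(yaw,1),'F',np.round(s["wrist_force"],1))
    for x in pts:
        d=r.T@(np.array(x[:3])-p)*100
        print(np.round(d,2).tolist(),round(-(((x[3]-yaw)+180)%360-180),1))
LA=np.array([.5923,.172]);RA=np.array([.6445,-.0804])
def lev(ax,ang,off,z,yawadd,rad=.115):
    "tool pose beside the grip; off>0 on anticlockwise side"
    a=np.radians(ang);u=np.array([np.cos(a),np.sin(a)]);t=np.array([-u[1],u[0]])
    return (*(ax+rad*u+off*t),z,ang+yawadd)
E
python3 -c "
from h import *
rows([lev(LA,232.5,.045,.26,-90)])"
```

```text
t 1.5 p [ 0.1437 -0.5826  0.2145] yaw 13.9 F [-0.4 -1.3 -0. ]
[55.45, -51.82, -4.56] -128.6
```

```bash
python3 -m handwheel '[[[3,-3,-4.5],-8],[[7,-6.5,-4.5],-16],[[10,-9.5,-4.5],-24],[[14,-13,-4.5],-32],[[17,-16,-4.5],-40],[[21,-19.5,-4.5],-48],[[24,-22.5,-4.5],-56],[[27.5,-26,-4.5],-64]]' 0 20; python3 -c "
from h import *
rows([lev(LA,232.5,.045,.26,-90)])"
```

```text
t: 2.3
position: [0.349, -0.2627, 0.2597]
eef_rot: [0.0, 0.776, 0.63, 0.0]
wrist_force: [0.7, -0.2, -0.4]
finger_gap: 0.0337
finger_force: 0.0
t 2.3 p [ 0.349  -0.2627  0.2597] yaw 78.2 F [ 0.7 -0.2 -0.4]
[35.23, 13.96, -0.04] -64.3
```

```bash
python3 -m handwheel '[[[4.4,1.7,0],-8],[[8.8,3.5,0],-16],[[13.2,5.2,0],-24],[[17.6,7,0],-32],[[22,8.7,0],-40],[[26.4,10.5,0],-48],[[30.8,12.2,0],-56],[[35.2,14,0],-64.3]]'
python3 - <<'E'
from h import *
rows([lev(LA,232.5,.045,.188,-90)])
p=snapshot("top");q=snapshot("scene")
for n in("left_grip","left_axis"):
    for im in(p,q):
        for r in pinpoint(im,n)[:2]: print(n,r["conf"],r["uv"],at(im,r["uv"],.16))
a=np.hstack([p["img"][170:270,180:380],q["img"][160:260,170:370]]);cv2.imwrite("pics/a.png",cv2.resize(a[:,:,::-1],(800,200),interpolation=cv2.INTER_CUBIC))
E
```

```text
t: 3.1
position: [0.5602, 0.0524, 0.2596]
eef_rot: [0.0, 0.321, 0.947, 0.0]
wrist_force: [0.3, -0.6, 2.3]
finger_gap: 0.0001
finger_force: 0.0
t 3.1 p [0.5602 0.0524 0.2596] yaw 142.5 F [ 0.3 -0.6  2.3]
[0.24, -0.06, 7.16] -0.0
left_grip 0.9 [257.4, 229.2] [0.52852366 0.08628248 0.16      ]
left_grip 0.25 [273.8, 210.0] [0.57893763 0.0425866  0.16      ]
left_grip 0.92 [320.8, 198.4] [0.52122231 0.08837074 0.16      ]
left_axis 0.62 [224.3, 209.3] [0.58361141 0.17323898 0.16      ]
left_axis 0.7 [358.7, 231.9] [0.59751013 0.173117   0.16      ]
left_axis 0.23 [365.9, 201.5] [0.51773634 0.18720996 0.16      ]
```

View pics/a.png

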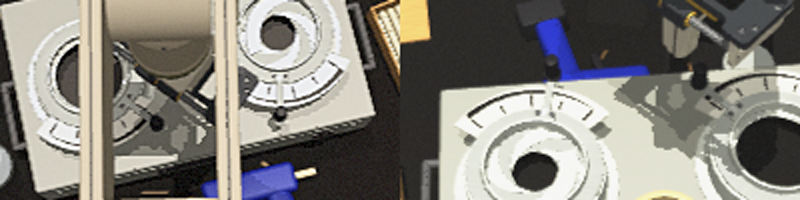

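```bash
python3 -m handwheel '[[[0.2,0,2],0],[[0.2,0,4],0],[[0.2,0,5.5],0],[[0.2,0,6.5],0],[[0.2,0,7],0],[[0.2,0,7.2],0],[[0.2,0,7.2],0],[[0.2,0,7.2],0]]'
python3 - <<'E'
from h import *
rows([lev(LA,232.5-k*2.5,.0155 if k>0 else .022,.187,-90) for k in range(0,8)])
E
```

```text
t: 4.2
position: [0.5583, 0.0516, 0.1883]
eef_rot: [0.001, 0.324, 0.946, 0.0]
wrist_force: [-0.2, -0.6, 0.5]
finger_gap: 0.0007
finger_force: 0.0
t 4.2 p [0.5583 0.0516 0.1883] yaw 142.2 F [-0.2 -0.6  0.5]
[2.43, 0.11, 0.13] -0.3
[3.58, 0.04, 0.13] 2.2
[4.09, 0.0, 0.13] 4.7
[4.6, -0.01, 0.13] 7.2
[5.1, -0.0, 0.13] 9.7
[5.61, 0.02, 0.13] 12.2
[6.11, 0.07, 0.13] 14.7
[6.61, 0.15, 0.12] 17.2
```

```bash
python3 -m handwheel '[[[1.2,0.1,0.1],0],[[2.4,0.1,0.1],0],[[3,0.1,0.1],0],[[3.6,0,0.1],2.2],[[4.1,0,0.1],4.7],[[4.6,0,0.1],7.2],[[5.1,0,0.1],9.7],[[5.6,0,0.1],12.2]]'
python3 - <<'E'
from h import *
rows([lev(LA,220-k*2.5,.0155,.187,-90) for k in range(1,9)])
E
```

```text
t: 5.0
position: [0.513, 0.0866, 0.1867]
eef_rot: [0.0, 0.423, 0.906, 0.0]
wrist_force: [0.1, 0.1, 0.2]
finger_gap: 0.0004
finger_force: 0.0
t 5.0 p [0.513  0.0866 0.1867] yaw 129.9 F [0.1 0.1 0.2]
[0.4, 0.01, -0.03] 2.4
[0.9, -0.03, -0.03] 4.9
[1.41, -0.04, -0.03] 7.4
[1.91, -0.03, -0.03] 9.9
[2.42, -0.0, -0.04] 12.4
[2.92, 0.05, -0.04] 14.9
[3.42, 0.13, -0.04] 17.4
[3.92, 0.22, -0.04] 19.9
```

Run:
```python
from h import *
q=snapshot("scene")
for r in pinpoint(q,"left_grip")[:2]: print(r["conf"],r["uv"],at(q,r["uv"],.16))
a=q["img"][130:255,270:420];cv2.imwrite("pics/b.png",cv2.resize(a[:,:,::-1],(720,600),interpolation=cv2.INTER_CUBIC))
```

```text
0.62 [320.1, 198.0] [0.52033406 0.08677104 0.16      ]
```

View pics/b.png

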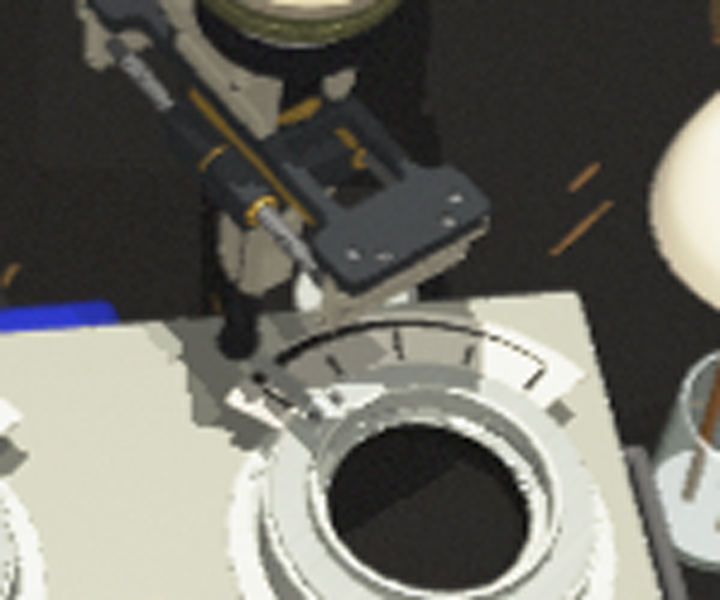

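Run:
```python
from h import *
q=snapshot("scene")
T=np.linalg.inv(np.array(q["cam_to_world"]))
s,p,r=tool()
def pr(w):
    c=T[:3,:3]@w+T[:3,3];return np.array([q["cx"]+q["fx"]*c[0]/-c[2],q["cy"]-q["fy"]*c[1]/-c[2]])
for n,l in(("tcp",(0,0,0)),("tip",(0,0,.025)),("tip+y",(0,.0175,.025)),("tip-y",(0,-.0175,.025)),("tip+x",(.0075,0,.025)),("body",(0,0,-.06)),("body+y",(0,.094,-.06)),("body-y",(0,-.094,-.06)),("body+x",(.0375,0,-.06))):
    w=p+r@np.array(l);print(n,w.round(3),((pr(w)-[270,130])*4.8).round())
for a in(165,220,232): 
    a=np.radians(a);print((pr(np.array([*(LA+.115*np.array([np.cos(a),np.sin(a)])),.162]))-[270,130])*4.8)
```

```text
tcp [0.513 0.086 0.187] [246. 280.]
tip [0.513 0.086 0.162] [241. 312.]
tip+y [0.527 0.098 0.162] [264. 338.]
tip-y [0.5   0.075 0.162] [219. 286.]
tip+x [0.508 0.092 0.162] [254. 304.]
body [0.513 0.086 0.247] [257. 197.]
body+y [0.585 0.147 0.247] [394. 348.]
body-y [0.441 0.026 0.247] [132.  58.]
body+x [0.489 0.115 0.247] [326. 160.]
[493.40775356 279.48750064]
[267.58919233 297.81811808]
[228.89314035 324.81710129]
```

Run:
```python
from h import *
q=snapshot("scene");t=snapshot("top")
a=q["img"][165:215,300:345];b=t["img"][200:250,235:280]
cv2.imwrite("pics/c.png",cv2.resize(np.hstack([a,b])[:,:,::-1],(792,440),interpolation=cv2.INTER_NEAREST))
```

```text
(no output)
```

View pics/c.png

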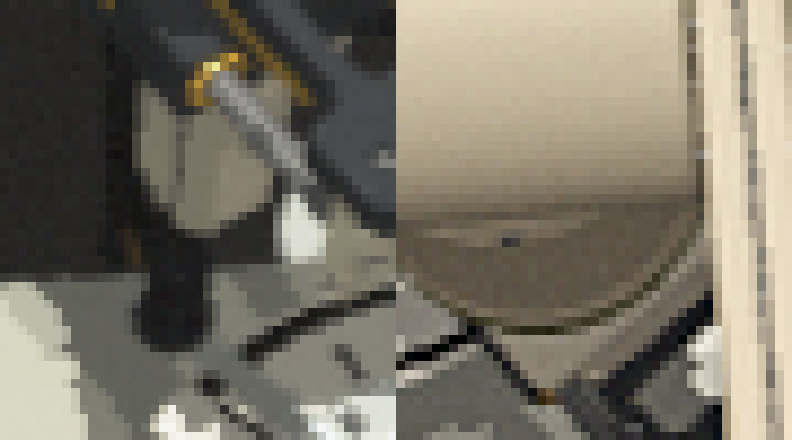

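Run:
```python
from h import *
from scipy.optimize import least_squares
ps=[snapshot("top"),snapshot("scene")]
D=[("la",(225.6,207.5),(359,231.7)),("ra",(320.1,185.3),(236.4,240.2)),("lg",(257.5,228.9),(321.7,199)),("rg",(320.8,225.5),(243.8,196.7)),("lq",(220.2,237),(365.1,204.6)),("rt",(332.5,210.3),(218.4,213.6))]
def pr(q,w):
    T=np.linalg.inv(np.array(q["cam_to_world"]));c=T[:3,:3]@w+T[:3,3];return np.array([q["cx"]+q["fx"]*c[0]/-c[2],q["cy"]-q["fy"]*c[1]/-c[2]])
def model(v):
    ex,ey,yaw,tl,tr,K,M=v[:7];y=np.array([-np.sin(yaw),np.cos(yaw)]);e=np.array([ex,ey]);la=e+.13*y;ra=e-.13*y
    f=lambda a,r,an,z:np.array([*(a+r*np.array([np.cos(an),np.sin(an)])),z])
    q=np.pi/8
    return dict(la=f(la,0,0,.15),ra=f(ra,0,0,.15),lg=f(la,.115,tl,K),rg=f(ra,.115,tr,K),lq=f(la,.082,yaw+np.pi-q,M),rt=f(ra,.082,yaw+np.pi+q,M))
def res(v):
    m=model(v);o=[]
    for n,a,b in D: o+=list(pr(ps[0],m[n])+v[7:9]-a)+list(pr(ps[1],m[n])+v[9:11]-b)
    return np.array(o+list(np.array(v[7:])/1.0))
s=least_squares(res,[.618,.046,.204,4.05,3.14,.16,.14,0,0,0,0],loss="soft_l1")
np.set_printoptions(precision=4,suppress=True)
print(s.x,np.degrees(s.x[2:5]));print(res(s.x).round(1))
for k,w in model(s.x).items():print(k,w)
```

```text
[ 0.6191  0.0465  0.2039  4.0024  3.1425  0.1506  0.1395  0.1261 -0.5195
  0.1195 -0.6168] [ 11.683  229.3217 180.0492]
[-0.9 -1.3 -0.5  0.2 -0.3 -0.4 -0.5  0.9  0.1  4.4 -1.8 -0.1  0.5  1.8
  0.4 -0.5 -0.9 -0.2  0.4 -0.4  5.2 -0.1  2.   0.9  0.1 -0.5  0.1 -0.6]
la [0.5928 0.1739 0.15  ]
ra [ 0.6455 -0.0808  0.15  ]
lg [0.5179 0.0866 0.1506]
rg [ 0.5305 -0.0809  0.1506]
lq [0.5123 0.1892 0.1395]
rt [ 0.5776 -0.1268  0.1395]
```

```bash
sed -i 's/^LA=.*/LA=np.array([.5928,.1735]);RA=np.array([.6455,-.0808])/' h.py
python3 -c "
from h import *
P=[lev(LA,229.3,.045,.197,-90),lev(LA,229.3,.045,.177,-90)]
rows(P)"
```

```text
t 5.35 p [0.5136 0.086  0.1865] yaw 130.0 F [0.1 0.  0.3]
[-4.68, 1.07, -1.05] -9.3
[-4.68, 1.07, 0.95] -9.3
```

```bash
python3 -m handwheel '[[[0,0,-1.5],0],[[-2.4,0.5,-1.5],-5],[[-4.7,0.8,-1],-9.3],[[-4.7,0.8,-0.5],-9.3],[[-4.7,0.8,0.1],-9.3],[[-4.7,0.8,0.5],-9.3],[[-4.7,0.8,0.9],-9.3],[[-4.7,0.8,0.9],-9.3]]'
python3 - <<'E'
from h import *
rows([lev(LA,229.3-k*2.5,.0155 if k>0 else .022,.177,-90,.112) for k in range(0,7)])
E
```

```text
t: 6.15
position: [0.5491, 0.0555, 0.1768]
eef_rot: [-0.001, 0.348, 0.937, -0.0]
wrist_force: [0.2, -0.1, -0.1]
finger_gap: 0.0007
finger_force: 0.0
t 6.15 p [0.5491 0.0555 0.1768] yaw 139.3 F [ 0.2 -0.1 -0.1]
[2.18, 0.59, -0.02] -0.0
[3.32, 0.53, -0.02] 2.5
[3.81, 0.5, -0.02] 5.0
[4.3, 0.48, -0.02] 7.5
[4.8, 0.49, -0.02] 10.0
[5.29, 0.52, -0.02] 12.5
[5.78, 0.57, -0.02] 15.0
```

```bash
python3 -m handwheel '[[[1.1,0.5,0],0],[[2,0.6,0],0],[[2.6,0.6,0],0],[[3.3,0.5,0],2.5],[[3.8,0.5,0],5],[[4.3,0.5,0],7.5],[[4.8,0.5,0],10],[[5.3,0.5,0],12.5]]'
python3 - <<'E'
from h import *
rows([lev(LA,216.8-k*2.5,.0155,.177,-90,.112) for k in range(1,9)])
q=snapshot("scene")
for r in pinpoint(q,"left_grip")[:2]: print(r["conf"],r["uv"],at(q,r["uv"],.155))
E
```

```text
t: 6.95
position: [0.5128, 0.0937, 0.1778]
eef_rot: [0.001, 0.449, 0.894, 0.0]
wrist_force: [2.9, -1.4, 0.2]
finger_gap: 0.0006
finger_force: 1.0
t 6.95 p [0.5128 0.0937 0.1778] yaw 126.7 F [ 2.9 -1.4  0.2]
[0.54, -0.08, 0.08] 2.4
[1.03, -0.11, 0.08] 4.9
[1.52, -0.13, 0.08] 7.4
[2.01, -0.12, 0.08] 9.9
[2.51, -0.09, 0.08] 12.4
[3.0, -0.05, 0.08] 14.9
[3.49, 0.03, 0.08] 17.4
[3.97, 0.12, 0.08] 19.9
0.75 [331.7, 193.5] [0.50150739 0.11182277 0.155     ]
```

```bash
python3 -m handwheel '[[[0.5,-0.1,0],2.4],[[1,-0.1,0],4.9],[[1.5,-0.1,0],7.4],[[2,-0.1,0],9.9],[[2.5,-0.1,0],12.4],[[3,0,0],14.9],[[3.5,0,0],17.4],[[4,0.1,0],19.9]]'
python3 - <<'E'
from h import *
rows([lev(LA,196.8-k*2.5,.0155,.177,-90,.112) for k in range(1,9)])
q=snapshot("scene")
for r in pinpoint(q,"left_grip")[:2]: print(r["conf"],r["uv"],at(q,r["uv"],.155))
E
```

```text
t: 7.85
position: [0.4898, 0.1261, 0.1777]
eef_rot: [0.0, 0.596, 0.803, -0.0]
wrist_force: [-0.1, -1.4, 0.2]
finger_gap: 0.0005
finger_force: 1.0
t 7.85 p [0.4898 0.1261 0.1777] yaw 106.8 F [-0.1 -1.4  0.2]
[0.5, -0.03, 0.07] 2.5
[1.0, -0.06, 0.07] 5.0
[1.49, -0.08, 0.07] 7.5
[1.98, -0.07, 0.07] 10.0
[2.47, -0.04, 0.07] 12.5
[2.96, 0.01, 0.07] 15.0
[3.45, 0.08, 0.07] 17.5
[3.94, 0.18, 0.07] 20.0
0.74 [347.5, 186.2] [0.47707309 0.14616017 0.155     ]
0.44 [235.4, 239.2] [ 0.64239979 -0.08167105  0.155     ]
```

```bash
python3 -m handwheel '[[[0.5,0,0],2.5],[[1,-0.1,0],5],[[1.5,-0.1,0],7.5],[[2,-0.1,0],10],[[2.4,0,0],12],[[2.8,0,0],14],[[3.1,0,0],16],[[3.1,0,0],16]]'
python3 - <<'E'
from h import *
rows([lev(LA,a,.0155,.177,-90,.112) for a in (178,175,172,170,169.2,168)])
q=snapshot("scene");t=snapshot("top")
for n in("left_grip","left_quarter"):
  for r in pinpoint(q,n)[:1]: print(n,r["conf"],r["uv"],at(q,r["uv"],.155))
a=q["img"][160:240,320:420];b=t["img"][190:270,170:270]
cv2.imwrite("pics/d.png",cv2.resize(np.hstack([a,b])[:,:,::-1],(800,320),interpolation=cv2.INTER_CUBIC))
E
```

```text
t: 8.75
position: [0.4809, 0.1559, 0.1776]
eef_rot: [0.0, 0.701, 0.713, 0.0]
wrist_force: [0.4, -1.9, 0.6]
finger_gap: 0.0008
finger_force: 0.4
t 8.75 p [0.4809 0.1559 0.1776] yaw 91.0 F [ 0.4 -1.9  0.6]
[0.61, -0.05, 0.06] 3.0
[1.2, -0.08, 0.06] 6.0
[1.79, -0.09, 0.05] 9.0
[2.18, -0.07, 0.05] 11.0
[2.34, -0.06, 0.05] 11.8
[2.58, -0.04, 0.05] 13.0
left_grip 0.92 [363.4, 187.4] [0.47614867 0.18186978 0.155     ]
left_quarter 0.95 [367.1, 203.8] [0.52003518 0.19066297 0.155     ]
```

View pics/d.png

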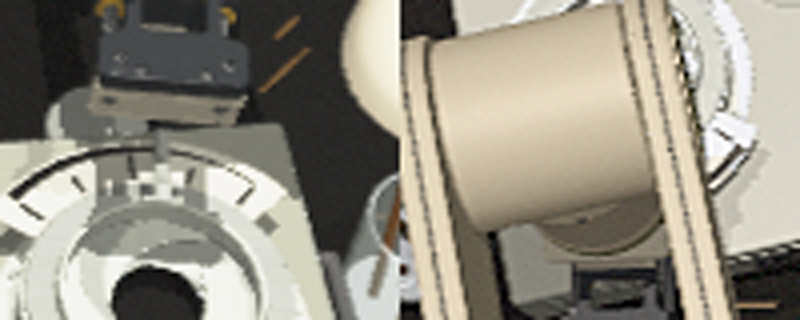

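```bash
cat >> h.py <<'E'
def pr(q,w):
    T=np.linalg.inv(np.array(q["cam_to_world"]));c=T[:3,:3]@w+T[:3,3];return np.array([q["cx"]+q["fx"]*c[0]/-c[2],q["cy"]-q["fy"]*c[1]/-c[2]])
def pol(ax,r,deg,z):
    a=np.radians(deg);return np.array([*(ax+r*np.array([np.cos(a),np.sin(a)])),z])
E
python3 - <<'E'
from h import *
q=snapshot("scene")
for a in(146.7,169.2,191.7,214.2): print("mark",a,pr(q,pol(LA,.082,a,.1395)).round(1))
for a in(169.2,172,175,178,181): print("arm",a,[pr(q,pol(LA,r,a,.144)).round(1).tolist() for r in(.075,.09,.1)])
E
```

```text
mark 146.7 [378.5 210.5]
mark 169.2 [365.2 204.8]
mark 191.7 [350.9 203.5]
mark 214.2 [337.5 206.8]
arm 169.2 [[364.9, 206.1], [366.3, 200.8], [367.1, 197.3]]
arm 172 [[363.3, 205.7], [364.3, 200.4], [365.0, 196.8]]
arm 175 [[361.5, 205.4], [362.2, 200.0], [362.7, 196.4]]
arm 178 [[359.7, 205.1], [360.1, 199.7], [360.4, 196.0]]
arm 181 [[358.0, 205.0], [358.0, 199.4], [358.0, 195.8]]
```

```bash
python3 -m handwheel '[[[0.4,0,0],2],[[0.8,0,0],4],[[1.2,-0.1,0],6],[[1.5,-0.1,0],7.5],[[1.8,-0.1,0],9],[[1.8,-0.1,0],9],[[1.8,-0.1,0],9],[[1.8,-0.1,0],9]]'
python3 - <<'E'
from h import *
rows([lev(LA,a,.0155,.177,-90,.112) for a in (171,170,169.2,168,167)]+[lev(LA,172,.045,.25,-90,.112)])
q=snapshot("scene")
a=q["img"][175:225,330:390]
cv2.imwrite("pics/e.png",cv2.resize(a[:,:,::-1],(720,600),interpolation=cv2.INTER_CUBIC))
E
```

```text
t: 9.8
position: [0.4796, 0.1737, 0.1774]
eef_rot: [-0.0, 0.755, 0.655, -0.0]
wrist_force: [-0.1, -0.2, 0.2]
finger_gap: 0.0004
finger_force: 0.3
t 9.8 p [0.4796 0.1737 0.1774] yaw 81.9 F [-0.1 -0.2  0.2]
[0.2, -0.01, 0.04] 0.9
[0.4, -0.03, 0.04] 1.9
[0.56, -0.05, 0.04] 2.7
[0.79, -0.07, 0.04] 3.9
[0.99, -0.08, 0.04] 4.9
[-2.94, 0.02, -7.26] -0.1
```

View pics/e.png

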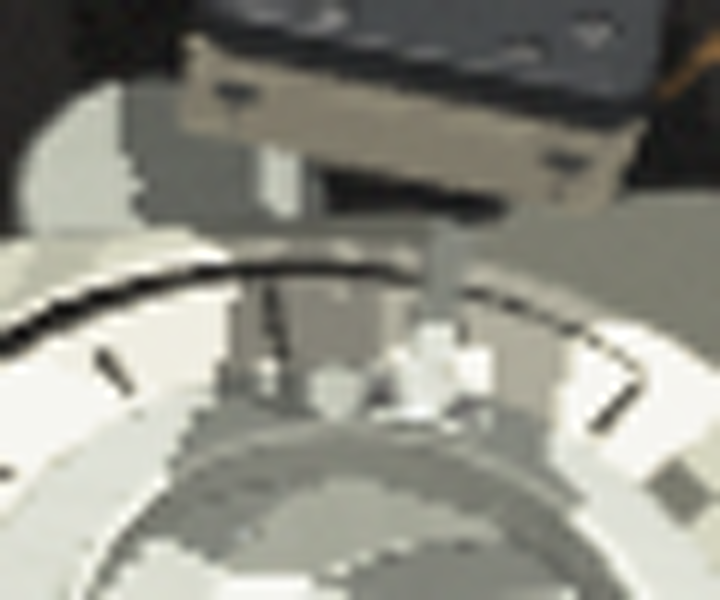

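```bash
python3 -m handwheel '[[[0.2,0,0],0.9],[[0.35,0,0],1.7],[[0.5,0,0],2.5],[[0.5,0,0],2.5],[[0.5,0,0],2.5],[[0,0,0],2.5],[[-1.2,0,0],2.5],[[-2.5,0,0],2.5]]'; python3 -m handwheel '[[[0,0,-3],0],[[0,0,-7],0],[[-5,0,-8],0],[[-10,0,-8],0],[[-15,0,-8],0],[[-18,0,-8],0],[[-18,0,-8],0],[[-18,0,-8],0]]'
python3 - <<'E'
from h import *
rows([lev(RA,180,-.045,.25,-90,.112),lev(RA,180,-.045,.177,-90,.112)])
q=snapshot("scene");t=snapshot("top")
for im in(q,t):
 for n in("left_grip","left_quarter","left_axis"):
  for r in pinpoint(im,n)[:1]: print(n,r["conf"],r["uv"])
a=q["img"][175:225,330:390];b=t["img"][200:250,190:250]
cv2.imwrite("pics/f.png",cv2.resize(np.hstack([a,b])[:,:,::-1],(800,333),interpolation=cv2.INTER_CUBIC))
E
```

```text
t: 10.65
position: [0.4761, 0.1482, 0.1776]
eef_rot: [0.0, 0.769, 0.639, 0.0]
wrist_force: [0.2, 0.2, -0.1]
finger_gap: 0.0005
finger_force: 0.0
t: 11.45
position: [0.4426, -0.0289, 0.2576]
eef_rot: [0.0, 0.771, 0.637, 0.0]
wrist_force: [0.3, 0.2, -0.3]
finger_gap: 0.0004
finger_force: 0.0
t 11.45 p [ 0.4426 -0.0289  0.2576] yaw 79.2 F [ 0.3  0.2 -0.3]
[1.03, 9.06, 0.77] -10.8
[1.03, 9.06, 8.07] -10.8
left_grip 0.56 [369.8, 188.5]
left_quarter 0.88 [367.2, 203.4]
left_axis 0.97 [357.8, 234.6]
left_grip 0.96 [214.7, 246.3]
left_quarter 0.63 [221.1, 236.3]
left_axis 0.9 [224.7, 205.9]
```

View pics/f.png

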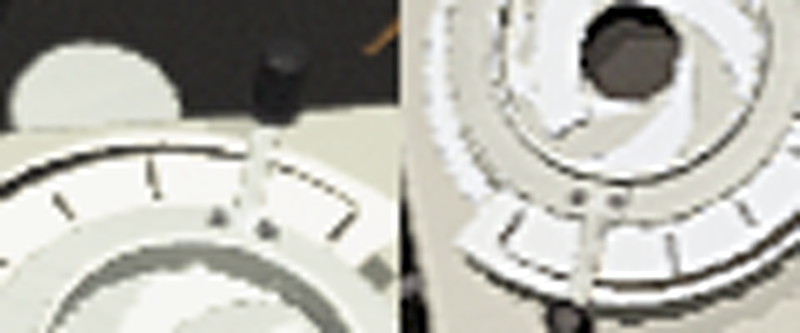

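```bash
cat >> h.py <<'E'
def prof(q,ax,z,r0,r1,A):
    g=cv2.cvtColor(q["img"],cv2.COLOR_RGB2GRAY).astype(np.float32);o=np.zeros(len(A))
    for r in np.linspace(r0,r1,6):
        uv=np.array([pr(q,pol(ax,r,a,z)) for a in A],np.float32)
        o+=cv2.remap(g,uv[:,:1],uv[:,1:],cv2.INTER_LINEAR)[:,0]/6
    return o.round().astype(int)
E
python3 - <<'E'
from h import *
for n in("top","scene"):
    q=snapshot(n)
    A=np.arange(120,244,1.);print(n)
    P=prof(q,LA,.1395,.078,.086,A)
    for i in range(0,len(A),12): print(int(A[i]),P[i:i+12])
    A=np.arange(152,188,1.);print('arm r.1',P[:0]);
    for z,r in((.143,.098),(.155,.115)): print(z,r,prof(q,LA,z,r-.003,r+.003,A))
E
```

```text
top
120 [230 234 230 225 223 228 230 230 233 231 221 213]
132 [213 210 208 220 234 240 240 240 242 241 228 195]
144 [161 167 205 234 242 240 238 238 238 238 238 238]
156 [238 238 238 238 239 237 232 222 212 210 213 211]
168 [209 207 214 229 238 240 239 238 238 238 237 237]
180 [238 238 238 238 239 240 240 235 214 185 178 193]
192 [222 240 241 239 239 238 238 238 238 238 238 238]
204 [238 238 239 239 240 240 240 229 201 175 185 219]
216 [240 242 240 240 239 238 238 238 239 239 239 239]
228 [239 239 239 240 241 244 242 214 148 128 188 236]
240 [244 241 239 239]
arm r.1 []
0.143 0.098 [203 215 230 228 219 210 214 218 203 192 197 209 214 214 222 222 214 207
 188 197 203 205 200 184 179 182 180 178 179 177 175 173 168 161 155 162]
0.155 0.115 [211 210 209 207 204 208 210 211 208 199 164 105  58  69  78  87  80  51
  11  19  61 142 185 196 191 188 176 174 173 172 181 188 192 191 190 187]
scene
120 [220 217 218 220 220 220 220 220 211 184 161 154]
132 [156 154 152 153 168 205 235 242 242 243 243 241]
144 [231 205 187 205 238 243 244 244 243 243 243 243]
156 [243 244 241 240 234 230 232 235 234 233 232 230]
168 [228 216 221 238 238 237 237 242 245 245 246 246]
180 [246 246 246 246 246 246 242 226 186 188 223 243]
192 [246 247 247 247 247 247 247 247 247 247 247 247]
204 [247 247 247 247 244 227 182 153 188 235 246 247]
216 [247 247 247 247 247 247 247 247 247 247 247 247]
228 [247 247 246 238 198 139 135 197 242 247 247 247]
240 [247 246 239 209]
arm r.1 []
0.143 0.098 [209 217 219 203 220 223 207 221 217 191 189 210 203 199 220 227 227 216
 197 193 186 192 173 155 146 156 173 179 179 175 180 182 185 183 167 172]
0.155 0.115 [217 217 217 217 217 216 211 198 181 160 125  77  42  31  32  29  31  31
  29  34  45  42  42  42  42  42  42  42  42  43  42  43  74 137 193 216]
```

```bash
cat >> h.py <<'E'
def unwrap(q,ax,z,c):
    A=np.arange(c+28,c-28,-.14);Rr=np.arange(.064,.128,.00025)
    a,r=np.meshgrid(np.radians(A),Rr)
    w=np.stack([ax[0]+r*np.cos(a),ax[1]+r*np.sin(a),np.full_like(a,z),np.ones_like(a)],-1)
    c=w@np.linalg.inv(np.array(q["cam_to_world"])).T
    u=q["cx"]+q["fx"]*c[...,0]/-c[...,2];v=q["cy"]-q["fy"]*c[...,1]/-c[...,2]
    return cv2.remap(q["img"],u.astype(np.float32),v.astype(np.float32),cv2.INTER_CUBIC)[:,:,::-1]
E
python3 - <<'E'
from h import *
a=np.vstack([unwrap(snapshot(n),LA,.1395,167) for n in("top","scene")])
print(a.shape);cv2.imwrite("pics/g.png",cv2.resize(a,(800,600)))
E
```

```text
(512, 400, 3)
```

View pics/g.png

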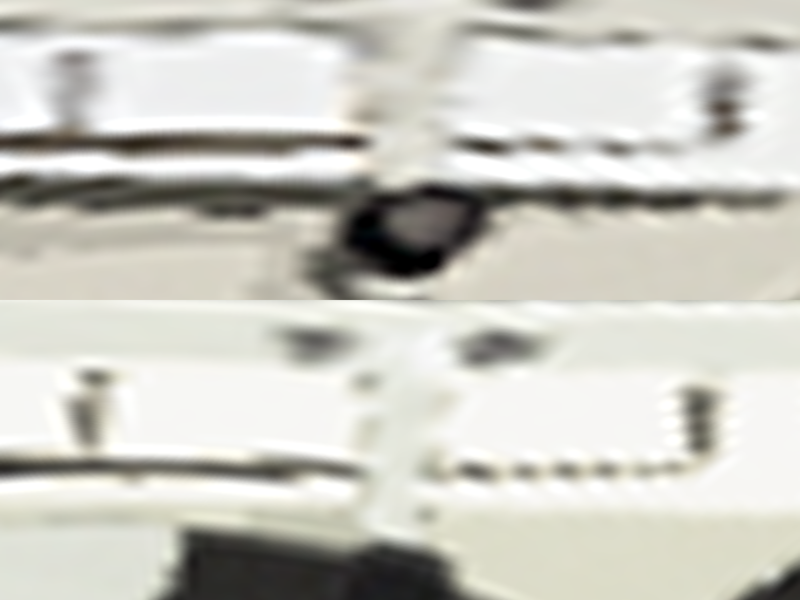

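```bash
python3 -m handwheel '[[[1,4.5,0],-5],[[1,9,0],-10.8],[[1,9,2],-10.8],[[1,9,4],-10.8],[[1,9,6],-10.8],[[1,9,7.3],-10.8],[[1,9,8],-10.8],[[1,9,8],-10.8]]'
python3 - <<'E'
from h import *
rows([lev(RA,180,-.022,.177,-90,.112)]+[lev(RA,180+k*2.5,-.0155,.177,-90,.112) for k in range(1,9)])
E
```

```text
t: 12.85
position: [0.5326, -0.0346, 0.1767]
eef_rot: [-0.001, 0.706, 0.708, -0.0]
wrist_force: [-0.4, 0.1, -0.3]
finger_gap: 0.0005
finger_force: 0.0
t 12.85 p [ 0.5326 -0.0346  0.1767] yaw 90.2 F [-0.4  0.1 -0.3]
[-2.42, 0.09, -0.03] 0.2
[-3.56, 0.03, -0.03] -2.3
[-4.05, -0.01, -0.03] -4.8
[-4.55, -0.03, -0.03] -7.3
[-5.04, -0.02, -0.03] -9.8
[-5.53, 0.01, -0.03] -12.3
[-6.02, 0.06, -0.03] -14.8
[-6.51, 0.13, -0.03] -17.3
[-7.0, 0.22, -0.03] -19.8
```

```bash
python3 -m handwheel '[[[-1.2,0,0],0],[[-2.2,0,0],0],[[-2.8,0,0],0],[[-3.5,0,0],-2.3],[[-4,0,0],-4.8],[[-4.5,0,0],-7.3],[[-5,0,0],-9.8],[[-5.5,0,0],-12.3]]'
python3 - <<'E'
from h import *
rows([lev(RA,192.5+k*2.2,-.0155,.177,-90,.112) for k in range(1,9)])
q=snapshot("scene")
for r in pinpoint(q,"right_grip")[:1]: print(r["conf"],r["uv"],at(q,r["uv"],.155))
E
```

```text
t: 13.65
position: [0.5335, -0.0905, 0.179]
eef_rot: [0.001, 0.626, 0.78, 0.0]
wrist_force: [-1.9, 1.2, 5.9]
finger_gap: 0.0005
finger_force: 2.9
t 13.65 p [ 0.5335 -0.0905  0.179 ] yaw 102.5 F [-1.9  1.2  5.9]
[-0.36, -0.11, 0.2] -2.2
[-0.79, -0.15, 0.2] -4.4
[-1.22, -0.16, 0.2] -6.6
[-1.66, -0.17, 0.2] -8.8
[-2.09, -0.15, 0.2] -11.0
[-2.53, -0.12, 0.2] -13.2
[-2.96, -0.07, 0.2] -15.4
[-3.39, -0.01, 0.2] -17.6
0.96 [233.7, 193.5] [ 0.527434   -0.10438299  0.155     ]
```

```bash
python3 -m handwheel '[[[-0.1,-0.1,-0.3],0],[[-0.4,-0.1,-0.3],-2.2],[[-0.8,-0.1,-0.3],-4.4],[[-1.2,-0.1,-0.3],-6.6],[[-1.6,-0.1,-0.3],-8.8],[[-1.9,-0.1,-0.3],-10.5],[[-2.2,-0.1,-0.3],-12],[[-2.2,-0.1,-0.3],-12]]'
python3 - <<'E'
from h import *
rows([lev(RA,a,-.0155,.18,-90,.112) for a in (208,211,213,214.2,215)])
for n in("scene","top"):
    q=snapshot(n);A=np.arange(160,244,1.);print(n)
    for r in pinpoint(q,"right_grip")[:1]: print(r["conf"],r["uv"],at(q,r["uv"],.155))
    P=prof(q,RA,.1395,.078,.086,A)
    for i in range(0,len(A),12): print(int(A[i]),P[i:i+12])
E
```

```text
t: 14.55
position: [0.5371, -0.112, 0.1808]
eef_rot: [0.0, 0.541, 0.841, 0.0]
wrist_force: [0.2, 1.0, -0.4]
finger_gap: 0.0006
finger_force: 0.0
t 14.55 p [ 0.5371 -0.112   0.1808] yaw 114.4 F [ 0.2  1.  -0.4]
[-0.79, -0.11, 0.08] -3.6
[-1.38, -0.14, 0.08] -6.6
[-1.77, -0.15, 0.08] -8.6
[-2.01, -0.14, 0.08] -9.8
[-2.17, -0.13, 0.08] -10.6
scene
0.78 [232.8, 195.1] [ 0.53196123 -0.10564201  0.155     ]
160 [171 172 175 190 201 210 210 184 151 165 211 227]
172 [227 223 219 215 211 207 204 201 199 198 196 194]
184 [195 195 195 188 180 180 163 138 116 107 111 161]
196 [198 202 173 146 132 133 151 202 227 234 237 238]
208 [238 238 236 209 155 148 195 231 238 242 244 246]
220 [246 246 246 246 246 246 246 246 246 246 246 246]
232 [245 237 191 142 175 234 245 246 246 246 246 244]
top
160 [188 162 161 185 214 223 222 222 222 216 205 172]
172 [145 151 157 159 159 156 124  78  50  27  36  46]
184 [52 54 52 52 59 71 82 93 97 92 88 86]
196 [85 84 84 86 86 85 85 85 85 85 86 86]
208 [ 85  85  85  87  89  94 102 108 109 110 109 107]
220 [101  94  90  91  96 101 107 112 118 124 129 133]
232 [137 140 143 147 151 155 157 159 161 163 166 169]
```

Run:
```python
from h import *
q=snapshot("scene");s,p,r=tool()
a=q["img"][165:225,200:270];cv2.imwrite("pics/i.png",cv2.resize(a[:,:,::-1],(700,600),interpolation=cv2.INTER_CUBIC))
for l in((0,0,.025),(0,0.01,.025),(0,-.01,.025),(.0075,0,.025),(-.0075,0,.025)): print(l,(10*(pr(q,p+r@np.array(l))-[200,165])).round())
for x in(192,204): print(x,[(10*(pr(q,pol(RA,.115,x,z))-[200,165])).round() for z in(.14,.155,.17)])
```

```text
(0, 0, 0.025) [298. 316.]
(0, 0.01, 0.025) [310. 351.]
(0, -0.01, 0.025) [287. 281.]
(0.0075, 0, 0.025) [331. 307.]
(-0.0075, 0, 0.025) [265. 324.]
192 [array([336., 344.]), array([331., 305.]), array([327., 266.])]
204 [array([229., 361.]), array([223., 323.]), array([217., 283.])]
```

View pics/i.png

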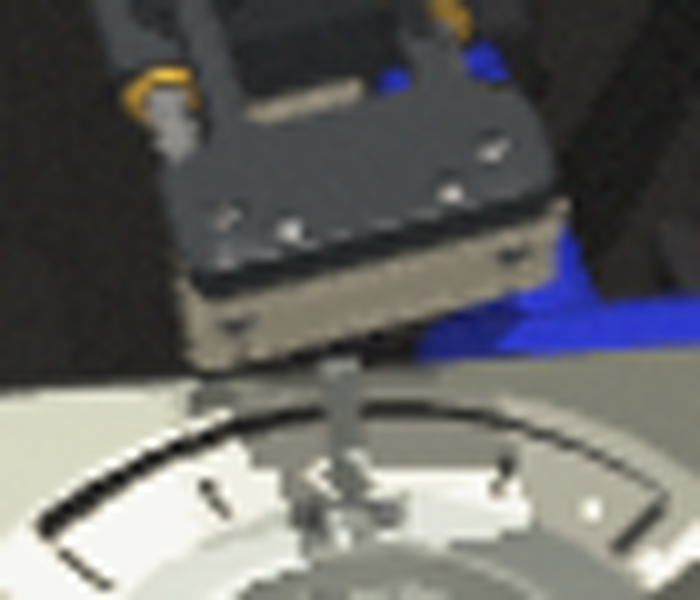

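```bash
python3 -m handwheel '[[[0,0,-1.5],0],[[2.5,-0.4,-1.5],8],[[5.2,0,-1.5],12],[[5.2,0,-0.5],12],[[5.2,0,0.5],12],[[5.2,0,1],12],[[5.2,0,1.3],12],[[5.2,0,1.3],12]]'
python3 - <<'E'
from h import *
rows([lev(RA,188,-.022,.168,-90,.112)]+[lev(RA,188+k*2,-.0155,.168,-90,.112) for k in range(1,9)])
E
```

```text
t: 15.6
position: [0.5152, -0.0645, 0.1667]
eef_rot: [-0.001, 0.626, 0.779, -0.0]
wrist_force: [0.3, -0.1, -0.4]
finger_gap: 0.0004
finger_force: 0.0
t 15.6 p [ 0.5152 -0.0645  0.1667] yaw 102.4 F [ 0.3 -0.1 -0.4]
[-1.34, 1.38, -0.14] 4.4
[-2.37, 1.25, -0.14] 2.4
[-2.76, 1.19, -0.14] 0.4
[-3.15, 1.14, -0.14] -1.6
[-3.55, 1.1, -0.14] -3.6
[-3.94, 1.08, -0.14] -5.6
[-4.33, 1.07, -0.14] -7.6
[-4.73, 1.08, -0.14] -9.6
[-5.12, 1.09, -0.14] -11.6
```

```bash
python3 -m handwheel '[[[0,1.2,0],0],[[-1.2,1.3,0],0],[[-2,1.3,0],0],[[-2.8,1.2,0],0],[[-3.5,1.1,0],-3.6],[[-4,1.1,0],-5.6],[[-4.3,1.1,0],-7.6],[[-4.7,1.1,0],-9.6]]'
python3 - <<'E'
from h import *
rows([lev(RA,a,-.0155,.168,-90,.112) for a in (204,206,208,210,212,213)])
q=snapshot("scene");A=np.arange(160,244,1.)
for r in pinpoint(q,"right_grip")[:1]: print(r["conf"],r["uv"],at(q,r["uv"],.145))
P=prof(q,RA,.1395,.078,.086,A)
for i in range(0,len(A),12): print(int(A[i]),P[i:i+12])
E
```

```text
t: 16.4
position: [0.5359, -0.1082, 0.1675]
eef_rot: [-0.0, 0.558, 0.83, 0.0]
wrist_force: [-0.9, 0.3, 0.2]
finger_gap: 0.0007
finger_force: 1.0
t 16.4 p [ 0.5359 -0.1082  0.1675] yaw 112.1 F [-0.9  0.3  0.2]
[-0.41, -0.06, -0.05] -1.9
[-0.8, -0.1, -0.06] -3.9
[-1.19, -0.12, -0.06] -5.9
[-1.59, -0.13, -0.06] -7.9
[-1.98, -0.12, -0.06] -9.9
[-2.18, -0.11, -0.06] -10.9
160 [171 171 175 188 191 198 211 187 151 154 203 222]
172 [222 219 215 213 210 206 203 201 199 197 196 195]
184 [195 194 194 194 188 148 112  84 110 127 141 189]
196 [199 167 131 109 104 109 144 184 205 228 236 237]
208 [237 238 236 209 155 148 196 232 240 242 244 246]
220 [246 246 246 246 246 246 246 246 246 246 246 246]
232 [245 237 190 142 174 234 245 246 246 246 246 244]
```

```bash
python3 -m handwheel '[[[-0.2,0,0],-1],[[-0.4,-0.1,0],-2],[[-0.6,-0.1,0],-3],[[-0.8,-0.1,0],-4],[[-1,-0.1,0],-5],[[-1.2,-0.1,0],-6],[[-1.2,-0.1,0],-6],[[-1.2,-0.1,0],-6]]'
python3 - <<'E'
from h import *
rows([lev(RA,a,-.0155,.168,-90,.112) for a in (208,210,212,213)])
q=snapshot("scene");A=np.arange(160,244,1.)
for r in pinpoint(q,"right_grip")[:1]: print(r["conf"],r["uv"],at(q,r["uv"],.145))
P=prof(q,RA,.1395,.078,.086,A)
for i in range(0,len(A),12): print(int(A[i]),P[i:i+12])
print(prof(q,RA,.142,.094,.1,np.arange(184,220,1.)))
E
```

```text
t: 17.3
position: [0.5402, -0.1192, 0.1674]
eef_rot: [0.0, 0.515, 0.857, 0.0]
wrist_force: [-0.7, 0.5, -0.3]
finger_gap: 0.0004
finger_force: 0.2
t 17.3 p [ 0.5402 -0.1192  0.1674] yaw 118.0 F [-0.7  0.5 -0.3]
[-0.0, -0.1, -0.06] 0.0
[-0.4, -0.14, -0.06] -2.0
[-0.79, -0.18, -0.06] -4.0
[-0.99, -0.19, -0.06] -5.0
0.85 [217.8, 196.9] [ 0.53388222 -0.13986159  0.145     ]
160 [172 173 172 172 172 173 167 150 128 123 141 158]
172 [165 163 165 176 179 179 176 178 193 187 177 168]
184 [165 164 164 164 160 133 119 116 146 163 167 156]
196 [144 133 131 132 148 189 205 176 138 110 104 118]
208 [146 171 202 199 153 146 195 231 238 238 240 243]
220 [245 246 246 246 246 246 246 246 246 246 246 246]
232 [245 237 191 142 175 234 245 246 246 246 246 244]
[ 77  76  76  76  77  73  72  72  75  80  82  84  84  83  81  79  79  80
  81  75  79 100 104 104 103  90  72  87  98  97  97 109 122 109 102 113]
```

```bash
python3 -m handwheel '[[[0.5,0,0],0],[[1.5,0,0],0],[[2.5,0,0],0],[[2.5,0,-3],0],[[2.5,0,-6],0],[[6,-4,-8],0],[[11,-8,-8],0],[[14,-11,-8],0]]'
python3 - <<'E'
from h import *
rows([lev(RA,205,-.045,.25,-90,.112)])
for n in("scene","top"):
    q=snapshot(n);A=np.arange(160,244,1.);print(n)
    for m in("right_grip","right_three_quarter","right_axis"):
        for r in pinpoint(q,m)[:1]: print(m,r["conf"],r["uv"])
    P=prof(q,RA,.1395,.078,.086,A)
    for i in range(0,len(A),12): print(int(A[i]),P[i:i+12])
    print(prof(q,RA,.145,.112,.118,np.arange(190,226,1.)))
E
```

```text
t: 18.2
position: [0.3878, -0.0503, 0.2477]
eef_rot: [0.0, 0.514, 0.857, 0.0]
wrist_force: [-1.3, -0.0, 1.5]
finger_gap: 0.0003
finger_force: 0.0
t 18.2 p [ 0.3878 -0.0503  0.2477] yaw 118.1 F [-1.3 -0.   1.5]
[-9.73, 10.36, -0.22] 3.1
scene
right_grip 0.97 [219.9, 198.4]
right_three_quarter 0.89 [220.4, 215.0]
right_axis 0.59 [235.4, 240.6]
160 [247 247 247 247 247 247 243 224 188 186 229 245]
172 [247 247 247 247 247 247 247 247 247 247 247 247]
184 [247 247 247 247 243 217 189 169 223 245 247 247]
196 [247 246 246 247 247 247 245 239 234 231 230 229]
208 [226 219 230 223 183 173 216 244 247 247 247 247]
220 [247 247 247 247 247 247 247 247 247 247 247 247]
232 [246 239 196 148 180 237 247 247 247 247 247 246]
[ 42  43  43  44  44  43  43  43  42  43  42  43  41  39  40  38  35  35
  36  38  44  52  69  93 110 131 155 177 194 211 220 220 220 220 220 220]
top
right_three_quarter 0.82 [332.3, 210.2]
right_axis 0.7 [321.5, 185.0]
160 [239 239 240 242 242 233 215 186 175 208 234 240]
172 [242 240 240 240 240 240 239 239 239 239 240 240]
184 [240 240 242 243 238 221 187 162 181 218 242 244]
196 [242 240 240 240 241 241 243 242 228 197 168 172]
208 [206 224 223 223 221 206 188 196 220 240 244 242]
220 [241 240 240 240 240 240 240 240 240 240 240 240]
232 [240 242 244 247 227 162 122 161 221 244 244 241]
[197 200 201 200 198 197 199 195 165 106 100 102 100  91  72  59  42  16
  16  23  43  64  77 110 162 197 207 207 210 211 207 205 210 215 217 212]
```

```bash
python3 - <<'E'
from h import *
rows([lev(RA,208,-.04,.25,-90,.113),lev(RA,208,-.04,.168,-90,.113)])
E
python3 -m handwheel '[[[-3,3,0],0],[[-6,6,0],0],[[-9.5,10,0],0],[[-9.5,10,3],0],[[-9.5,10,5],0],[[-9.5,10,7],0],[[-9.5,10,8],0],[[-9.5,10,8],0]]'
python3 - <<'E'
from h import *
rows([lev(RA,a,-.0155,.168,-90,.113) for a in (206,208,210,211,212,213)])
E
```

```text
t 18.6 p [ 0.3898 -0.0514  0.2472] yaw 118.1 F [-0.8  0.7  0.9]
[-10.61, 9.89, -0.29] 0.1
[-10.61, 9.89, 7.91] 0.1
t: 19.4
position: [0.5211, -0.088, 0.1648]
eef_rot: [-0.002, 0.515, 0.857, -0.001]
wrist_force: [0.8, 0.6, 0.1]
finger_gap: 0.0006
finger_force: 0.0
t 19.4 p [ 0.5211 -0.088   0.1648] yaw 118.0 F [0.8 0.6 0.1]
[-3.26, 0.08, -0.33] 2.0
[-3.66, 0.02, -0.33] 0.0
[-4.05, -0.03, -0.33] -2.0
[-4.25, -0.05, -0.33] -3.0
[-4.45, -0.07, -0.34] -4.0
[-4.65, -0.08, -0.34] -5.0
```

```bash
python3 -m handwheel '[[[-1.2,0,-0.2],0],[[-2.4,0,-0.2],0],[[-3.1,0,-0.2],0],[[-3.6,0,-0.2],0],[[-3.9,0,-0.2],-1.3],[[-4.2,0,-0.2],-2.7],[[-4.45,-0.1,-0.2],-4],[[-4.45,-0.1,-0.2],-4]]';python3 -m handwheel '[[[0.5,0,0],0],[[1.5,0,0],0],[[2.5,0,0],0],[[2.5,0,-3],0],[[2.5,0,-6],0],[[6,-4,-8],0],[[11,-8,-8],0],[[14,-11,-8],0]]'
python3 - <<'E'
from h import *
for n in("scene","top"):
    q=snapshot(n);A=np.arange(196,244,1.);print(n)
    for m in("right_grip",):
        for r in pinpoint(q,m)[:1]: print(m,r["conf"],r["uv"],at(q,r["uv"],.145))
    P=prof(q,RA,.1395,.078,.086,A)
    for i in range(0,len(A),12): print(int(A[i]),P[i:i+12])
    print(prof(q,RA,.145,.112,.118,np.arange(190,226,1.)))
    a=unwrap(q,RA,.1395,212);sat=cv2.cvtColor(a,cv2.COLOR_BGR2HSV)[:,:,1].astype(float)
    for r in((52,76),(76,100)): print('sat',sat[r[0]:r[1]].mean(0)[100:300:7].round().astype(int)) 
    print('ang',np.arange(240,184,-.14)[100:300:7].round(0).astype(int))
print(tool()[1])
E
```

```text
t: 20.2
position: [0.5421, -0.1279, 0.1693]
eef_rot: [0.0, 0.484, 0.875, 0.0]
wrist_force: [0.0, 0.8, -0.4]
finger_gap: 0.0006
finger_force: 0.2
t: 21.0
position: [0.3854, -0.0698, 0.2495]
eef_rot: [0.0, 0.484, 0.875, 0.0]
wrist_force: [0.4, 0.3, 1.3]
finger_gap: 0.0003
finger_force: 0.0
scene
right_grip 0.75 [216.4, 197.2] [ 0.53505753 -0.14280382  0.145     ]
196 [247 247 247 247 247 246 246 246 245 246 247 245]
208 [240 234 230 231 231 223 234 245 247 247 247 247]
220 [247 247 247 247 247 247 247 247 247 247 247 247]
232 [246 239 196 148 180 237 247 247 247 247 247 246]
[ 43  44  43  43  42  43  43  44  43  43  43  43  43  43  42  45  44  43
  41  37  34  34  34  37  42  50  90 163 193 211 220 220 220 220 220 220]
sat [ 3  3  3  3  3  3  3  3  3  3  3  3  6 11 10 10 12 11  8  6  4  4  5  4
  3  4  3  3  2]
sat [ 3  2  3  3  3  3  3  3  2  2  2  4 10 16 12 11 12 10  9  6  3  3  3  3
  3  3  3  3  3]
ang [226 225 224 223 222 221 220 219 218 217 216 215 214 213 212 211 210 209
 208 207 206 205 204 203 202 202 201 200 199]
top
right_grip 0.65 [344.2, 221.5] [ 0.5470957  -0.14262446  0.145     ]
196 [242 241 240 240 240 240 240 240 240 240 242 244]
208 [240 220 179 161 190 219 222 216 216 224 234 240]
220 [242 241 240 240 240 240 240 240 240 240 240 240]
232 [240 242 245 247 227 161 122 161 222 244 244 241]
[198 201 202 199 198 196 194 196 200 203 207 202 172 111  99 108 104  90
  76  51  27  14  10  17  34  52  75  92 122 167 196 205 213 216 216 212]
sat [ 2  2  3  3  2  3  3  4  4  1  8 15 14 11 12 19 13  6  6  4  3  2  3  2
  2  3  4  3  3]
sat [ 3  2  3  3  3  3  2  3  5  2  9 16 15 13 16 24 12  6  2  2  3  3  3  2
  3  4  3  2  2]
ang [226 225 224 223 222 221 220 219 218 217 216 215 214 213 212 211 210 209
 208 207 206 205 204 203 202 202 201 200 199]
[ 0.38620002 -0.07019194  0.24977677]
```

```bash
python3 -m handwheel '[[[-4,4,0],0],[[-8,8,0],0],[[-11.5,11,0],0],[[-11.5,11,3],0],[[-11.5,11,5],0],[[-11.5,11,7],0],[[-11.5,11,8],0],[[-11.5,11,8],0]]'
python3 - <<'E'
from h import *
rows([lev(RA,a,-.0155,.168,-90,.113) for a in (212,213,213.6,214)]+[(.5421,-.1279,.168,122)])
E
```

```text
t: 22.0
position: [0.5404, -0.1095, 0.1667]
eef_rot: [-0.002, 0.484, 0.875, -0.0]
wrist_force: [0.7, 0.1, 0.6]
finger_gap: 0.0007
finger_force: 0.0
t 22.0 p [ 0.5404 -0.1095  0.1667] yaw 122.1 F [0.7 0.1 0.6]
[-1.59, -0.87, -0.14] 0.1
[-1.78, -0.89, -0.14] -0.9
[-1.9, -0.91, -0.14] -1.5
[-1.98, -0.92, -0.14] -1.9
[-1.65, -0.83, -0.14] 0.1
```

```bash
python3 -m handwheel '[[[-0.4,-0.8,-0.1],0],[[-1,-0.85,-0.1],0],[[-1.5,-0.85,-0.1],0],[[-1.75,-0.9,-0.1],-1],[[-1.9,-0.9,-0.1],-1.5],[[-1.97,-0.9,-0.1],-1.7],[[-1.97,-0.9,-0.1],-1.7],[[-1.97,-0.9,-0.1],-1.7]]';python3 -m handwheel '[[[0.5,0,0],0],[[1.5,0,0],0],[[2.5,0,0],0],[[2.5,0,-3],0],[[2.5,0,-6],0],[[6,-4,-8],0],[[11,-8,-8],0],[[14,-11,-8],0]]'
cat > m.py <<'E'
from h import *
for n in("scene","top"):
    q=snapshot(n);print(n)
    for ax,c,m in((RA,212,"right_grip"),(LA,167,"left_grip")):
        for r in pinpoint(q,m)[:1]: print(m,r["conf"],r["uv"])
        A=np.arange(c+28,c-28,-.14)
        sat=cv2.cvtColor(unwrap(q,ax,.1395,c),cv2.COLOR_BGR2HSV)[:,:,1].astype(float)
        p=sat[56:96].mean(0)[120:280];w=A[120:280][p>7]; print(c,'lever',w.min().round(1),w.max().round(1),w.mean().round(1))
        print(c,prof(q,ax,.1395,.078,.086,np.arange(c-10,c+10,1.)))
E
python3 m.py
```

```text
t: 22.8
position: [0.5439, -0.1314, 0.1701]
eef_rot: [0.0, 0.471, 0.882, -0.0]
wrist_force: [0.2, 0.9, 0.2]
finger_gap: 0.0004
finger_force: 0.2
t: 23.6
position: [0.3856, -0.078, 0.2503]
eef_rot: [0.0, 0.471, 0.882, 0.0]
wrist_force: [-0.7, -0.2, 0.5]
finger_gap: 0.0005
finger_force: 0.0
scene
right_grip 0.78 [215.0, 200.6]
212 lever 208.5 216.1 212.3
212 [247 247 246 246 247 247 243 236 233 230 229 230 225 218 238 245 247 247
 247 247]
left_grip 0.79 [373.3, 188.8]
167 lever 162.9 170.8 166.9
167 [244 242 241 235 231 233 236 235 234 233 231 229 217 222 239 239 238 237
 242 245]
top
right_grip 0.96 [345.3, 216.3]
212 lever 212.3 218.0 215.2
212 [240 240 240 240 240 240 241 243 243 229 196 175 193 218 221 218 219 223
 230 239]
left_grip 0.95 [215.3, 245.6]
167 lever 163.5 171.3 167.4
167 [240 240 240 241 239 234 224 213 211 214 212 210 208 216 231 240 241 240
 239 239]
```

```bash
python3 -c "
from station import *
print(hand_in())"
```

```text
the job is handed in; nothing more can be done
None
```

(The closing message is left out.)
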